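Take the back off a framed study lying face down on a sloping table easel

ROBOT

A 7-joint arm with a two-finger parallel gripper is mounted at the origin on a cart in front of the work surface, level with it; the furniture and walls round the work are solid. World frame = base frame: x ahead of the robot, y to its left, z up, the work surface at z = 0. Lengths are in m, angles in rad, forces in N, time in s.
With the tool pointing down it reaches from about 0.4 to 0.85 m from the base axis. Payload 4.5 kg.
Tool frame: the origin (TCP) lies at the very end of the fingers, on their centre line; the grasp point (between the pads) lies 19 mm behind it; z points along the fingers, y is the line along which they close (so a half turn about z gives the same grasp; the last joint's range is limited). The gripper opens to 88 mm and grips with 3 to 60 N. Pads are 18 mm wide; open, the fingers measure 123 mm over their backs; the gripper's body (75 mm by 187 mm) begins 45 mm behind the grasp point.
Start: joints at [1.178, 0.689, -0.195, 1.565, 0.157, 0.902, -0.215], TCP at [0.259, -0.569, 0.239] pointing down, gripper open.
Joint ranges: [-3.01, 3.01], [-0.46, 2.08], [-1.47, 1.51], [0.13, 2.56], [-1, 4.14], [0.04, 2.09], [-2.66, 2.66]. Speed limits (rad/s): [2.57, 2.57, 3.14, 3.14, 3.14, 3.14, 3.14].

INTERFACE

Orientations are given as a unit quaternion [x, y, z, w].
In Python, from bench import sensors, viewer, arm gives the robot as it stands.
- The arm moves only by the tool arm_command, never from a script. Its arguments are lists of equal length, an entry for each row: "translation": the shift along the tool's x, y, z in cm, a list of three; "spin": the turn about the tool's z in degrees. In form: {"translation": [[dx, dy, dz], ...], "spin": [spin, ...]}. A call has 1 to 12 rows; each row is the pose to reach, as a shift and turn from the pose commanded when the call began, along the tool's axes at that moment; what a row does not reach only later rows make up. A row lasts 1/10 s, in which the tool goes at most 50 mm and 8.59 degrees, less where a joint would pass 70% of its speed; a pose out of reach is approached as far as the arm can. A call with a gripper value outside its range is refused whole. "hand" is the finger opening in cm, from 0 to 8.81, set as the call begins (left out, the last holds). The fingers move at their own pace and stop on an object; the grip force is fixed at half the most. Time passes only in rows, so rows that repeat a pose let the fingers close. It gives the time, the measured TCP pose, the force, the opening and the grip force at its end, in the units of the state.
- sensors.get_state(): the state, without advancing time (a new reading comes with each control period).
- viewer.get_image(name): name is "side" or "top" or "wrist"; returns the picture (420x560x3 uint8, blue, green, red); there is no depth.
- viewer.calibration(name): a dict with "fx", "fy", "cx", "cy" (pixels), "distortion" ([k1, k2, p1, p2, k3] as OpenCV has them; the pictures are not rectified), "rvec" (rotation vector, rad) and "tvec" (3), from world to camera coordinates, as OpenCV has them. Camera axes: x right, y down, z forward; pixel columns grow to the right and rows downward; lengths in m; the calibration is good to about 2 mm. A picture is of the moment at which its call begins: read the wrist's pose just before it. calibration takes no time and is no camera call; for the wrist camera it gives the pose at the moment of the call.
- arm.close_job(): hands the job in; it is judged then, once.
The state is a dict: "t": time; "joint_pos": joint angles; "qvel": joint speeds; "tau": joint torques, N m; "eef_pos": TCP position; "tool_rot": TCP orientation; "ft_force": force on the tool from outside, world axes, zero at the start; "moment": the same for the moment, N m; "opening": finger opening in m; "finger_force": force on a finger pad.
Only numpy, scipy, OpenCV 4.12 (cv2) and the standard library are available. Lean on these libraries where they do the work, as an engineer would, in place of code of your own. Each camera call takes 0.05 s, during which the arm holds its last target. There are 200 camera calls.

TASK

Open the back of the small framed picture that lies face down on the sloping table easel: swing both metal turn buttons fully aside, along their rail, then take the plywood backboard by its batten, tip its lower edge up out of the frame, draw it down the slope from under the lip that still holds its top edge, and lay it gently, batten up, flat on bare table. There is glass under it, so do not press hard on the frame or force the board, and leave the two jars and the eraser in front of the easel where they are.

Things in the scene. Friction and masses are not known exactly. Their poses are not given: they have to be found in the camera images.
- easel: Small pale wooden table easel, fixed to the table. Origin: on the table under the middle of the picture frame. x points level, away from the viewer, toward the high side; z is up. Its board rises along x at 35 degrees (0.61 rad). On its low side, between the jars and short of the eraser, the table is bare (about x 0.30 to 0.42, y 0.27 to 0.41 m in the world): room for the backboard.
- frame: Dark picture frame clamped face down on the easel, fixed; 159 (x) by 183 mm (y), rails 26 mm wide. Origin: centre of the opening, level with the back of the rails, 110 mm above the table. x up the slope, y across to the left, z square out of the back. Opening 107 (x) by 131 mm (y), 8 mm deep (floor, the picture's back, at z = -8 mm). The lower, left and right rails have no lip.
- lip (a point): Middle of the lower front edge of the wooden lip fixed along the top rail, at (42, 0, 1.2 mm) in the frame. From there the lip reaches up the slope to the rail, 3.5 mm thick, 150 mm long (y), and covers the top 8.5 mm of the backboard. The easel's clamp (40 mm wide, top 8 mm above the rails) holds the top rail beyond x = 72 mm.
- backboard: Loose plywood backboard, 104 (x) by 128 (y) by 7 mm, 100 to 190 g, with a pale batten glued across it along y: 14 mm wide (x), 104 mm long, standing 20 mm above the board, its middle at x = -4 mm. Origin: centre of the underside; at the start x, y, z run as the frame's (z toward the batten side) and it lies on the floor of the opening, upper face 1 mm below the rails.
- batten (a point): Middle of the batten, 10 mm above the board's upper face: at (-4, 0, 17 mm) in the backboard's frame. Grip the batten here across its 14 mm width, closing along the slope.
- low_edge (a point): Middle of the backboard's lower edge on its underside, (-52, 0, 0 mm) in its frame. At the start it rests against the lower rail, on the floor; it must rise at least 8 mm to clear the rail, 10 to 14 mm is right (board tipped 0.10 to 0.13 rad about its top edge, toward level).
- top_edge (a point): Middle of the backboard's top edge on its underside, (52, 0, 0 mm) in its frame. At the start it lies on the floor, 3 mm short of the top rail, under the lip. Tipped more than about 0.2 rad the board jams under the lip. Once the lower edge is clear the board must go 9 mm or more down the slope to free this edge from the lip.
- button_left (a joint): Angle (rad) of the left (+y) turn button on the lower rail. 0: pointing straight up the slope, covering 13 mm of the backboard; grows counterclockwise seen from outside; +-1.57: along the rail; stops at +-1.75. Turns either way, starts within 0.4 of 0, clears the board beyond about 1.2. Stiff (2 to 3 N at its tip), stays where left.
- button_right (a joint): The same for the right (-y) turn button.
- button_left_pivot (a point): Screw of the left turn button, at its top face: (-66.5, 38, 5 mm) in the frame. The button is a plated steel finger, 26 mm from here to its round tip, 11 mm wide, 4.5 mm thick, 15 mm across round the screw; its underside is 0.5 mm and its top 5 mm above the rail's surface, so feel for the rail before pushing it.
- button_right_pivot (a point): Screw of the right turn button (same size), at its top face: (-66.5, -38, 5 mm) in the frame.
- button_left_tip (a point): Left turn button, near its round free tip: 20.5 mm from the screw's axis, half way through its thickness.
- button_right_tip (a point): The same point of the right turn button.
- jar: Bystander: left one of the two small black pigment jars with grey lids in front of the easel, 44 mm across, 71 mm tall. Origin at the centre of its underside.
- eraser: Bystander: worn pale eraser, 22 x 50 x 13 mm. Origin at the centre of its underside.
- jar_b: Bystander: a like jar, 66 mm tall, on the right of the bare strip. Origin at the centre of its underside.

How it is judged:
On the way, in this order (a step that is already met when the one before it is completed fails the run):
1. both turn buttons are swung fully aside ((value of joint button_left above 1.2 rad or value of joint button_left below -1.2 rad) and (value of joint button_right above 1.2 rad or value of joint button_right below -1.2 rad)), for 0.2 s.
2. the backboard is held clear of the frame (z of backboard in the frame of frame above 0.02 m and contact force between the fingers and backboard above 0.5 N), for 0.1 s.
3. the backboard is set down flat on the table while still held (height (world z) of backboard below 0.01 m and angle between backboard's own z axis and vertical below 0.12 rad and contact force between the fingers and backboard above 0.5 N), for 0.1 s.
At the end, for the whole second after the job is handed in: The backboard lies flat on the table, batten up (tilt under 0.08 rad, underside within 6 mm of the table), clear of frame and easel, at rest and let go; both turn buttons are still aside (more than 1.2 rad from 0) (all of step 1 and height (world z) of backboard below 0.006 m and angle between backboard's own z axis and vertical below 0.08 rad and linear speed of backboard below 0.02 m/s and angular speed of backboard below 0.1 rad/s and contact force between backboard and easel below 0.2 N); the robot touches nothing.
It fails at once if the frame is pressed with more than 60 N (contact force between any of the arm, the fingers and frame above 60 N).
It fails at once if the backboard is forced against the frame with more than 60 N (contact force between backboard and easel above 60 N).
It fails at once if bystander jar is moved more than 30 mm or tipped (distance of jar from where it was at the start of the episode above 0.03 m or angle between jar's own z axis and vertical above 0.35 rad).
It fails at once if bystander jar_b is moved more than 30 mm or tipped (distance of jar_b from where it was at the start of the episode above 0.03 m or angle between jar_b's own z axis and vertical above 0.35 rad).
It fails at once if bystander eraser is moved more than 30 mm or tipped (distance of eraser from where it was at the start of the episode above 0.03 m or angle between eraser's own z axis and vertical above 0.35 rad).
It also fails if it takes over 64 s, if anything falls off the work surface, if the arm or the gripper's body presses on something with over 40 N, if the wrist force passes 120 N, or if a joint passes its speed limit or range.

## Working session

There is one attempt and no reset: what is moved stays moved. The work goes in short steps, Python scripts to look and compute and a tool call to move; the robot and the scene stay as the last step left them, time stands still between calls to the robot, and variables do not carry over. Pictures are saved under pics/ and viewed, at most 10 in all, crops included, and the job is handed in when it is done.

Besides the shell and the picture viewer there is one more tool, called after ">>>" by a JSON object that holds its "name" and its "arguments". arm_command: Moves the arm, as the interface text tells. Its arguments: {"type":"object","properties":{"translation":{"type":"array","items":{"type":"array","items":{"type":"number"}}},"spin":{"type":"array","items":{"type":"number"}},"hand":{"type":"number"}},"required":["translation","spin"]}

```bash
mkdir -p pics; ls; python3 - <<'E'
from bench import sensors, viewer
import cv2,json
s=sensors.get_state(); print({k:(v if not hasattr(v,'tolist') else v.tolist()) for k,v in s.items()})
for n in("side","top"):
    cv2.imwrite(f"pics/{n}0.png",viewer.get_image(n)); print(n,viewer.calibration(n))
E
```

```text
pics
{'t': 0.0, 'joint_pos': [1.1777785539686365, 0.6899352123421536, -0.1945014263548602, 1.5663883961421865, 0.15729098982617454, 0.9024599137630652, -0.2151096878994214], 'qvel': [-0.00018039838496201392, 0.0008325187794261538, -0.000930666785799533, 0.0003367902417867646, 1.834026463125955e-05, 0.0019339704238409555, 0.00022040519993615548], 'tau': [-5.170063332116115e-05, -52.75581121444702, -1.2669984251260757, -15.342550277709961, -0.052691971650347114, 0.006681870290776715, 0.000169595818988455], 'eef_pos': [0.25842092827575974, -0.5683682330160631, 0.2379283104122983], 'tool_rot': [0.97730734976867, 0.21182429737187827, -0.00025547825955777296, -0.000863632970413122], 'ft_force': [-0.45280935836111397, -0.09954868727583412, -0.13111674602216808], 'moment': [0.016126499203127358, 0.007262501333651315, 0.039873089638859396], 'finger_force': 0.0, 'opening': 0.08865591168872383}
side {'fx': 510.0020240759157, 'fy': 510.0020240759157, 'cx': 279.6521536134085, 'cy': 210.95263986677728, 'distortion': array([-0.06605731,  0.        ,  0.        ,  0.        ,  0.        ]), 'rvec': array([ 2.22297774, -0.57819399,  0.23495034]), 'tvec': array([-0.24389822,  0.41811643,  0.54889143])}
top {'fx': 396.419651333712, 'fy': 396.419651333712, 'cx': 276.2641290714703, 'cy': 214.15380925494296, 'distortion': array([0.03209663, 0.        , 0.        , 0.        , 0.        ]), 'rvec': array([ 2.10894908, -2.15156202,  0.15194165]), 'tvec': array([0.34873259, 0.48257344, 0.8779792 ])}
```

View pics/side0.png

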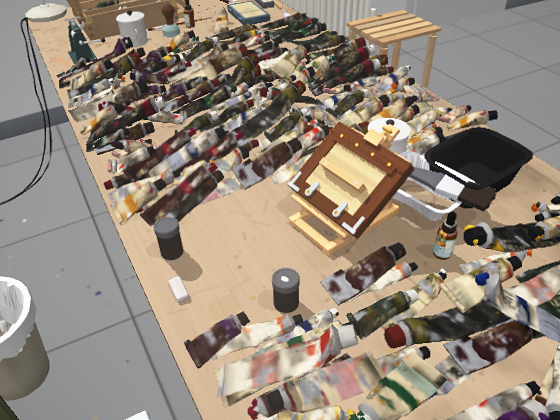

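View pics/top0.png

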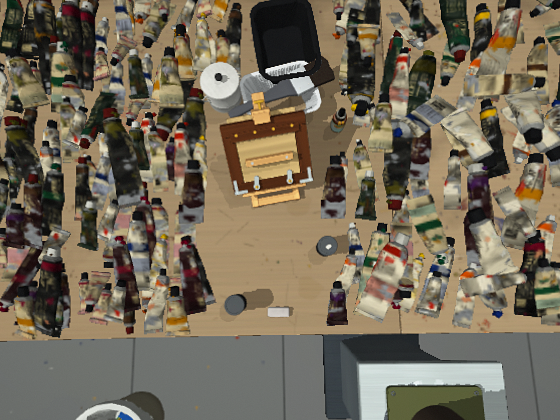

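```bash
cat > h.py <<'E'
import numpy as np, cv2
from scipy.spatial.transform import Rotation as R
from scipy.optimize import least_squares
def proj(cal,P):
    K=np.array([[cal['fx'],0,cal['cx']],[0,cal['fy'],cal['cy']],[0,0,1]])
    return cv2.projectPoints(np.asarray(P,float).reshape(-1,3),cal['rvec'],cal['tvec'],K,cal['distortion'])[0][:,0]
def F(p): # p=x,y,yaw -> R,t of frame
    return (R.from_euler('z',p[2])*R.from_euler('y',-np.radians(35))).as_matrix(), np.array([p[0],p[1],0.110])
def W(p,q):
    r,t=F(p); return np.asarray(q)/1000.@r.T+t
def fit(obs,p0):  # obs list (cal, pts_mm, px)
    return least_squares(lambda p:np.concatenate([(proj(c,W(p,q))-px).ravel() for c,q,px in obs]),p0)
E
python3 - <<'E'
from h import *
from bench import viewer
C=[[79.5,91.5,0],[79.5,-91.5,0],[-79.5,-91.5,0],[-79.5,91.5,0]]
ct,cs=viewer.calibration('top'),viewer.calibration('side')
s=fit([(ct,C,[[219,124],[305,110],[312,181],[230,196]]),(cs,C,[[340,123],[412,165],[352,232],[290,185]])],[.5,.34,0])
print(s.x,np.round(s.fun,1))
p=s.x
E=C+[[-4-7-.0,52,19],[-11,-52,19],[3,52,19],[3,-52,19],[-66.5,38,5],[-66.5,-38,5],[42,75,4.7],[42,-75,4.7]]
out=[]
for n,c,(x0,y0,w,h) in(('side',cs,(280,112,140,145)),('top',ct,(210,85,120,145))):
    im=cv2.imread(f'pics/{n}0.png')[y0:y0+h,x0:x0+w]
    im=cv2.resize(im,None,fx=3,fy=3,interpolation=cv2.INTER_CUBIC)
    for u,v in proj(c,W(p,E)): cv2.circle(im,(int((u-x0+.5)*3),int((v-y0+.5)*3)),2,(255,0,255),-1)
    out.append(im)
cv2.imwrite('pics/c1.png',np.hstack(out))
E
```

```text
[0.61256    0.35516954 0.13846489] [-0.2  0.8 -0.5  1.3 -0.   0.1  2.9 -2.4  0.8 -2.9  0.1 -1.2  0.3  2.5
 -2.3 -2.1]
```

View pics/c1.png

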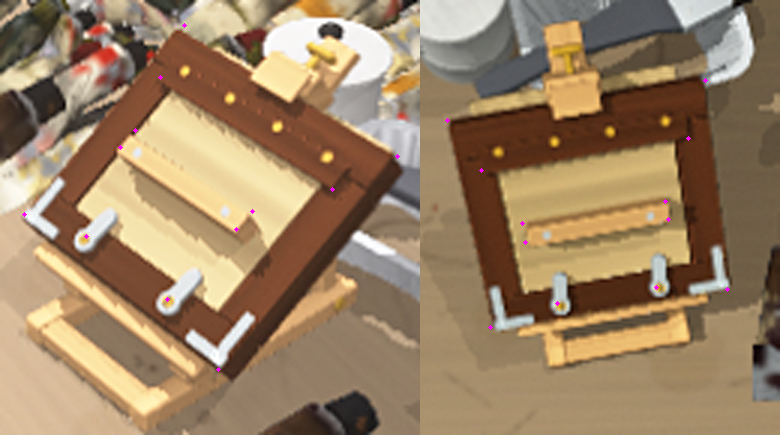

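```bash
cat >> h.py <<'E'
def go(s,tgt,yaw_y=None):
    """shift (cm, tool axes) and spin (deg) from state s to world tgt; tool y onto heading yaw_y (mod pi)"""
    r=R.from_quat(s['tool_rot']); d=r.inv().apply(np.asarray(tgt)-s['eef_pos'])*100
    sp=0
    if yaw_y is not None:
        y=r.apply([0,1,0]); a=yaw_y-np.arctan2(y[1],y[0]); a=(a+np.pi/2)%np.pi-np.pi/2; sp=-np.degrees(a)
    return np.round(d,2),np.round(sp,1)
E
python3 - <<'E'
from h import *
from bench import viewer,sensors
ct,cs=viewer.calibration('top'),viewer.calibration('side')
Q=[[79.5,91.5,0],[79.5,-91.5,0],[-79.5,-91.5,0],[-79.5,91.5,0],[-66.5,38,5],[-66.5,-38,5],[-66.5,38,5],[-66.5,-38,5]]
S=np.array([[180,31],[400,163],[225,372],[27,212],[84,238],[167,302],[84,238],[167,302]])/3-.5+[280,112]
T=np.array([[31,122],[285,80],[307,287],[74,328],[140,306],[239,288],[140,306],[239,288]])/3-.5+[210,85]
s=fit([(ct,Q,T),(cs,Q,S)],[.61,.355,.138]); p=s.x; print(p.round(4),np.round(s.fun,1)); np.save('p.npy',p)
# objects on table: plane hits
def hit(c,u,z):
    return least_squares(lambda q:(proj(c,[q[0],q[1],z])[0]-u),[.4,.3]).x.round(3)
for n,u,z in(('jar',(235,303),.071),('jar_b',(326,245),.066),('eraser',(281,312),.013)): print(n,hit(ct,u,z))
for n,u,z in(('jar',(168,222),.071),('jar_b',(285,274),.066),('eraser',(180,287),.013)): print(n,hit(cs,u,z))
st=sensors.get_state()
for q in(p[2],p[2]+np.pi/2): print(go(st,[.55,-.2,.32],q), go(st,W(p,[-45,0,150]),q))
print(W(p,[[-52.5,0,1],[-4,0,16],[-45,0,150]]).round(4))
E
```

```text
[0.6116 0.3537 0.1462] [-0.5  0.4  0.5  0.2  1.   1.  -0.3  0.5 -0.1 -0.5  0.1 -0.  -0.1 -0.5
  0.1 -0.   0.9 -1.2 -0.6 -1.7 -1.7 -0.3 -0.9  1.6  0.9  0.2  0.6  0.
  0.9  0.2  0.6  0. ]
jar [0.292 0.432]
jar_b [0.414 0.229]
eraser [0.266 0.333]
jar [0.294 0.438]
jar_b [0.416 0.233]
eraser [0.27  0.337]
(array([ 41.79, -21.48,  -8.17]), np.float64(-73.9)) (array([ 58.51, -72.72,   3.2 ]), np.float64(-73.9))
(array([ 41.79, -21.48,  -8.17]), np.float64(16.1)) (array([ 58.51, -72.72,   3.2 ]), np.float64(16.1))
[[0.5685 0.3473 0.0807]
 [0.5993 0.3519 0.1208]
 [0.49   0.3358 0.2071]]
```

>>> {"name": "arm_command", "arguments": {"translation": [[42, -21.5, -8], [42, -21.5, -8], [42, -21.5, -8], [42, -21.5, -8], [42, -21.5, -8], [42, -21.5, -8], [42, -21.5, -8], [42, -21.5, -8], [42, -21.5, -8], [42, -21.5, -8], [42, -21.5, -8]], "spin": [0, 0, 0, 0, 0, 8, 16.1, 16.1, 16.1, 16.1, 16.1], "hand": 0}}

```text
t: 1.2
eef_pos: [0.5554, -0.1933, 0.319]
tool_rot: [0.997, 0.077, 0.002, -0.002]
ft_force: [-0.1, 0.6, -0.1]
opening: 0.0024
finger_force: 0.0
```

```bash
python3 - <<'E'
from h import *
from bench import sensors
s=sensors.get_state();p=np.load('p.npy');print(s['t'],s['eef_pos'],s['joint_pos'],s['opening'],go(s,[.50,.335,.27],p[2]+np.pi/2))
E
```

```text
1.2 [ 0.55543646 -0.19331864  0.31896672] [ 0.32191935  0.54880589 -0.10731238  1.57829794  0.06125775  1.01587922
 -1.21763349] 0.0023711496744369754 (array([  2.67, -53.04,   5.05]), np.float64(0.5))
```

>>> {"name": "arm_command", "arguments": {"translation": [[2.7, -53, 5], [2.7, -53, 5], [2.7, -53, 5], [2.7, -53, 5], [2.7, -53, 5], [2.7, -53, 5], [2.7, -53, 5], [2.7, -53, 5], [2.7, -53, 5], [2.7, -53, 5], [2.7, -53, 5], [2.7, -53, 5]], "spin": [0.5, 0.5, 0.5, 0.5, 0.5, 0.5, 0.5, 0.5, 0.5, 0.5, 0.5, 0.5]}}

```text
t: 2.4
eef_pos: [0.4993, 0.3344, 0.2675]
tool_rot: [0.997, 0.072, -0.001, -0.001]
ft_force: [0.2, 0.5, -0.2]
opening: 0.0002
finger_force: 0.0
```

```bash
python3 - <<'E'
from h import *
from bench import sensors,viewer
p=np.load('p.npy');s=sensors.get_state();c=viewer.calibration('wrist');im=viewer.get_image('wrist')
print(s['t'],s['eef_pos'],s['joint_pos'],c['tvec'])
E=[[79.5,91.5,0],[79.5,-91.5,0],[-79.5,-91.5,0],[-79.5,91.5,0],[-66.5,38,5],[-66.5,-38,5],[-11,52,19],[-11,-52,19],[3,52,19],[3,-52,19],[42,75,4.7],[42,-75,4.7]]
cv2.imwrite('pics/w1raw.png',im); px=proj(c,W(p,E));print(px.round(0).tolist())
for u,v in px: cv2.circle(im,(int(np.clip(u,-99,999)),int(np.clip(v,-99,999))),2,(255,0,255),-1)
cv2.imwrite('pics/w1.png',im); np.save('w1cal.npy',c,allow_pickle=True)
E
```

```text
2.4 [0.49928102 0.33435516 0.26746098] [-0.60888869  0.62045328 -0.09721517  1.60960245  0.06665909  0.91507273
 -2.15460961] [0.25912979 0.46872241 0.57873228]
[[141.0, -49.0], [411.0, -50.0], [366.0, 133.0], [189.0, 133.0], [239.0, 126.0], [316.0, 125.0], [215.0, 83.0], [339.0, 83.0], [212.0, 68.0], [341.0, 68.0], [176.0, 10.0], [377.0, 9.0]]
```

View pics/w1.png

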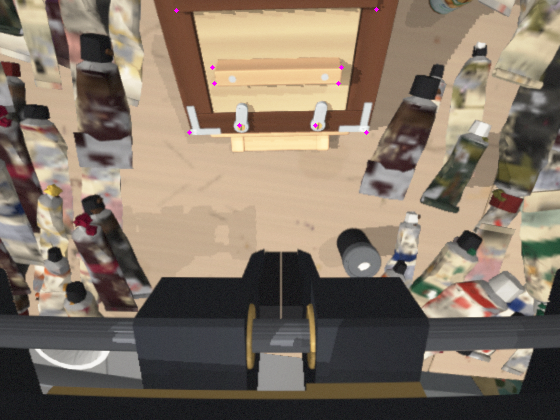

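```bash
python3 - <<'E'
from h import *
from bench import sensors,viewer
p=np.load('p.npy');s=sensors.get_state();c=viewer.calibration('wrist')
print('cam',-cv2.Rodrigues(c['rvec'])[0].T@c['tvec'])
e=np.array([np.cos(p[2]),np.sin(p[2]),0])
for h in(15,1): t=W(p,[-52.5,0,h])-.009*e; print(t.round(4),go(s,t,p[2]+np.pi/2))
print('down-slope 1mm / up', R.from_quat(s['tool_rot']).inv().apply(F(p)[0].T).round(3))
E
```

```text
cam [0.57705225 0.34066907 0.41450883]
[0.5517 0.3448 0.0922] (array([ 5.28, -0.71, 17.54]), np.float64(-0.3))
[0.5596 0.346  0.0807] (array([ 6.09, -0.72, 18.69]), np.float64(-0.3))
down-slope 1mm / up [[ 0.818 -0.004 -0.575]
 [-0.005 -1.    -0.   ]
 [-0.575  0.003 -0.818]]
```

>>> {"name": "arm_command", "arguments": {"translation": [[6.1, -0.7, 4], [6.1, -0.7, 9], [6.1, -0.7, 14], [6.1, -0.7, 17], [6.1, -0.7, 17.8], [6.1, -0.7, 18.1], [6.1, -0.7, 18.3], [6.1, -0.7, 18.3]], "spin": [0, 0, 0, 0, 0, 0, 0, 0]}}

```text
t: 3.25
eef_pos: [0.5628, 0.3446, 0.0882]
tool_rot: [0.998, 0.068, 0.002, -0.001]
ft_force: [-0.6, -1.4, -0.1]
opening: 0.0004
finger_force: 0.0
```

```bash
python3 - <<'E'
from h import *
from bench import sensors
p=np.load('p.npy');s=sensors.get_state();r,t=F(p);e=np.array([np.cos(p[2]),np.sin(p[2]),0])
print(s['ft_force'],((s['eef_pos']+.009*e-t)@r*1000).round(1))
E
```

```text
[-0.5794858  -1.36263861 -0.10282445] [-45.8  -1.8   5.5]
```

>>> {"name": "arm_command", "arguments": {"translation": [[-0.4, 0, 0], [-0.4, 0, 0.2], [-0.4, 0, 0.3], [-0.4, 0, 0.3]], "spin": [0, 0, 0, 0]}}

```text
t: 3.65
eef_pos: [0.5572, 0.3437, 0.0828]
tool_rot: [0.998, 0.069, 0.0, 0.0]
ft_force: [-0.4, 0.4, -0.3]
opening: 0.0005
finger_force: 0.0
```

```bash
cat > st.py <<'E'
from h import *
from bench import sensors
p=np.load('p.npy');s=sensors.get_state();r,t=F(p);e=np.array([np.cos(p[2]),np.sin(p[2]),0])
print('t',round(s['t'],2),'F',s['ft_force'].round(1) if hasattr(s['ft_force'],'round') else np.round(s['ft_force'],1),'edge',((s['eef_pos']+.009*e-t)@r*1000).round(1),'tcp',((s['eef_pos']-t)@r*1000).round(1),'open',round(s['opening'],4),s['finger_force'],'z',np.round(s['eef_pos'],4))
E
python3 st.py
```

```text
t 3.65 F [-0.4  0.4 -0.3] edge [-53.5  -1.9   4.3] tcp [-60.9  -1.9   9.4] open 0.0005 0.0 z [0.5572 0.3437 0.0828]
```

>>> {"name": "arm_command", "arguments": {"translation": [[0.1, 0, 0.15], [0.1, 0, 0.25], [0.1, 0, 0.3], [0.1, 0, 0.3]], "spin": [0, 0, 0, 0]}}

```text
t: 4.05
eef_pos: [0.5584, 0.3438, 0.0796]
tool_rot: [0.998, 0.068, 0.0, 0.0]
ft_force: [0.2, 0.4, 0.5]
opening: 0.0008
finger_force: 0.2
```

```bash
python3 st.py
```

```text
t 4.05 F [0.2 0.4 0.5] edge [-54.4  -2.    1. ] tcp [-61.7  -2.    6.2] open 0.0008 0.20552400686369765 z [0.5584 0.3438 0.0796]
```

>>> {"name": "arm_command", "arguments": {"translation": [[0, 0, 0.1], [0, 0, 0.1]], "spin": [0, 0]}}

```text
t: 4.25
eef_pos: [0.5585, 0.3438, 0.0793]
tool_rot: [0.998, 0.068, 0.0, -0.0]
ft_force: [-1.3, -0.5, 5.1]
opening: 0.0005
finger_force: 2.0
```

```bash
python3 st.py
```

```text
t 4.25 F [-1.3 -0.5  5.1] edge [-54.5  -2.    0.7] tcp [-61.8  -2.    5.8] open 0.0005 2.0393997229712113 z [0.5585 0.3438 0.0793]
```

>>> {"name": "arm_command", "arguments": {"translation": [[0.1, 0, -0.2], [0.1, -0.8, -0.2], [0.1, -1.5, -0.2], [0.1, -2.0, -0.2], [0.1, -2.4, -0.2], [0.1, -2.8, -0.2], [0.1, -3.2, -0.2], [0.1, -3.2, -0.2]], "spin": [0, 0, 0, 0, 0, 0, 0, 0]}}

```text
t: 5.05
eef_pos: [0.5556, 0.3747, 0.0808]
tool_rot: [0.998, 0.068, 0.0, 0.001]
ft_force: [2.8, -4.1, 3.2]
opening: 0.0004
finger_force: 2.8
```

```bash
python3 st.py
```

```text
t 5.05 F [ 2.8 -4.1  3.2] edge [-52.3  29.    1. ] tcp [-59.6  29.    6.2] open 0.0004 2.7582264036257698 z [0.5556 0.3747 0.0808]
```

>>> {"name": "arm_command", "arguments": {"translation": [[0, -0.4, 0], [0, -0.8, 0], [0, -1.1, 0], [0, -1.4, 0], [0, -1.4, 0], [0, -1.2, -0.8], [0, 0, -1.5], [0, 3, -1.5], [0, 4.2, -1.0], [0, 4.2, -0.3], [0, 4.2, 0], [0, 4.2, 0]], "spin": [0, 0, 0, 0, 0, 0, 0, 0, 0, 0, 0, 0]}}

```text
t: 6.25
eef_pos: [0.5597, 0.3355, 0.0798]
tool_rot: [0.998, 0.069, -0.001, -0.0]
ft_force: [-0.1, 0.3, 0.0]
opening: 0.0004
finger_force: 0.0
```

```bash
python3 st.py; python3 - <<'E'
from bench import viewer
import cv2,numpy as np
a=viewer.get_image('side');b=viewer.get_image('wrist')
cv2.imwrite('pics/s2.png',cv2.resize(a[112:257,270:420],None,fx=4,fy=4,interpolation=cv2.INTER_CUBIC))
E
```

```text
t 6.25 F [-0.1  0.3  0. ] edge [-54.2 -10.4   1.1] tcp [-61.6 -10.4   6.3] open 0.0004 0.026098254659245868 z [0.5597 0.3355 0.0798]
```

View pics/s2.png

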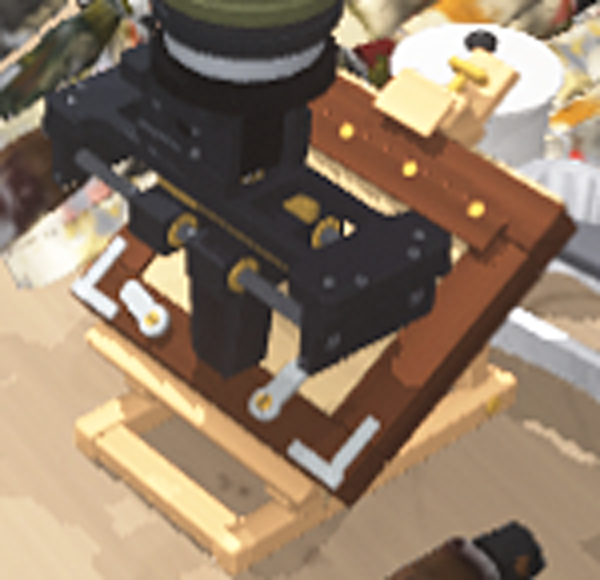

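>>> {"name": "arm_command", "arguments": {"translation": [[0.1, 0, -0.1], [0.1, 0.6, -0.1], [0.1, 1.0, -0.1], [0.1, 1.4, -0.1], [0.1, 1.8, -0.1], [0.1, 2.2, -0.1], [0.1, 2.6, -0.1], [0.1, 3.0, -0.1], [0.1, 3.3, -0.1], [0.1, 3.3, -0.1]], "spin": [0, 0, 0, 0, 0, 0, 0, 0, 0, 0]}}

```text
t: 7.35
eef_pos: [0.5659, 0.301, 0.082]
tool_rot: [0.998, 0.068, -0.0, 0.0]
ft_force: [-2.6, 3.6, 3.9]
opening: 0.0002
finger_force: 2.3
```

```bash
python3 st.py
```

```text
t 7.35 F [-2.6  3.6  3.9] edge [-52.  -45.4   2.3] tcp [-59.3 -45.4   7.4] open 0.0002 2.3318651124009193 z [0.5659 0.301  0.082 ]
```

>>> {"name": "arm_command", "arguments": {"translation": [[0, 0, -2], [0, -1, -5], [0, -4, -8], [0, -4, -8], [0, -4, -8], [0, -4, -8], [0, -4, -8], [0, -4, -8], [0, -4, -8], [0, -4, -8], [0, -4, -8], [0, -4, -8]], "spin": [0, 0, -8, -16, -24, -32, -40, -48, -56, -64, -72, -80], "hand": 2.2}}

```text
t: 8.55
eef_pos: [0.5613, 0.3383, 0.1607]
tool_rot: [0.719, 0.695, -0.002, 0.002]
ft_force: [-0.3, -0.4, -0.5]
opening: 0.0216
finger_force: 0.0
```

```bash
python3 st.py; python3 - <<'E'
from h import *
from bench import sensors,viewer
p=np.load('p.npy');s=sensors.get_state();print(s['joint_pos'])
e=np.array([np.cos(p[2]),np.sin(p[2]),0]); b=W(p,[-4,0,-1])
print(b,go(s,b-.0096*e+[0,0,.06],p[2]))
a=viewer.get_image('side');b=viewer.get_image('top')
x=cv2.resize(a[112:257,280:420],None,fx=3,fy=3,interpolation=cv2.INTER_CUBIC);y=cv2.resize(b[85:230,210:330],None,fx=3,fy=3,interpolation=cv2.INTER_CUBIC)
cv2.imwrite('pics/c3.png',np.hstack([x,y]))
E
```

```text
t 8.55 F [-0.3 -0.4 -0.5] edge [-6.2 -7.9 66.2] tcp [-13.6  -7.9  71.4] open 0.0216 0.0 z [0.5613 0.3383 0.1607]
[-0.36909053  0.85432112 -0.47434583  1.52582321  0.46811519  0.87927305
 -1.04070395]
[0.60894571 0.35327718 0.10688654] (array([ 1.49,  3.77, -0.63]), np.float64(-10.3))
```

View pics/c3.png

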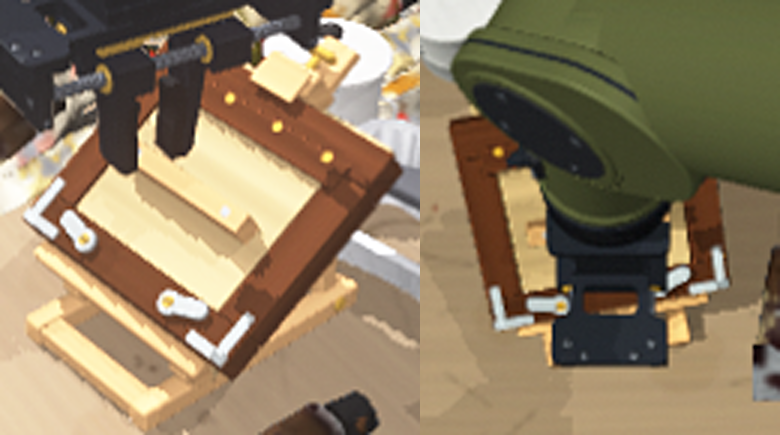

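```bash
python3 - <<'E'
from h import *
from bench import sensors
p=np.load('p.npy');s=sensors.get_state()
e=np.array([np.cos(p[2]),np.sin(p[2]),0])
for q in([-48,-57,14],[-48,-57,2.5],[-55,-57,1.8]): print(go(s,W(p,q)-.0175*e,p[2]))
E
```

```text
(array([-5.05, -0.35,  6.69]), np.float64(-10.6))
(array([-4.93,  0.3 ,  7.63]), np.float64(-10.6))
(array([-5.02, -0.22,  8.09]), np.float64(-10.6))
```

>>> {"name": "arm_command", "arguments": {"translation": [[-4, -0.3, 0], [-5, -0.3, 3], [-5, -0.3, 6], [-5, 0, 7], [-4.95, 0.25, 7.4], [-4.95, 0.3, 7.6], [-4.95, 0.15, 7.75], [-5, 0, 7.9], [-5, -0.1, 8], [-5, -0.2, 8.1], [-5, -0.2, 8.1]], "spin": [-5, -10.6, -10.6, -10.6, -10.6, -10.6, -10.6, -10.6, -10.6, -10.6, -10.6], "hand": 0}}

```text
t: 9.75
eef_pos: [0.5566, 0.2913, 0.0808]
tool_rot: [0.653, 0.757, -0.0, 0.0]
ft_force: [-0.0, 0.2, 0.1]
opening: 0.0007
finger_force: 0.0
```

```bash
sed -i 's/print(/E=float(__import__("sys").argv[1]) if len(__import__("sys").argv)>1 else .009;print(/; s/+.009\*e/+E*e/' st.py; python3 st.py .0175
```

```text
t 9.75 F [-0.   0.2  0.1] edge [-54.5 -53.7   2.5] tcp [-68.8 -53.7  12.6] open 0.0007 0.0 z [0.5566 0.2913 0.0808]
```

>>> {"name": "arm_command", "arguments": {"translation": [[0, 0, 0.1], [0, -0.1, 0.17], [0, -0.2, 0.24], [0, -0.2, 0.24]], "spin": [0, 0, 0, 0]}}

```text
t: 10.15
eef_pos: [0.5546, 0.2908, 0.0781]
tool_rot: [0.653, 0.757, -0.0, -0.0]
ft_force: [-0.5, -0.0, -0.1]
opening: 0.0005
finger_force: 0.0
```

```bash
python3 st.py .0175
```

```text
t 10.15 F [-0.5 -0.  -0.1] edge [-57.7 -53.9   1.5] tcp [-72.  -53.9  11.5] open 0.0005 0.0 z [0.5546 0.2908 0.0781]
```

>>> {"name": "arm_command", "arguments": {"translation": [[0, 0, 0.15], [0, 0, 0.25], [0, 0, 0.35], [0, 0, 0.35]], "spin": [0, 0, 0, 0]}}

```text
t: 10.55
eef_pos: [0.555, 0.291, 0.0767]
tool_rot: [0.653, 0.757, 0.0, 0.001]
ft_force: [-3.5, -1.8, 13.8]
opening: 0.0004
finger_force: 6.8
```

```bash
python3 st.py .0175;python3 - <<'E'
from h import *
from bench import viewer
a=viewer.get_image('side')
cv2.imwrite('pics/s4.png',cv2.resize(a[140:257,270:420],None,fx=5,fy=5,interpolation=cv2.INTER_CUBIC))
E
```

```text
t 10.55 F [-3.5 -1.8 13.8] edge [-58.1 -53.7   0.1] tcp [-72.5 -53.7  10.1] open 0.0004 6.751797823235393 z [0.555  0.291  0.0767]
```

View pics/s4.png

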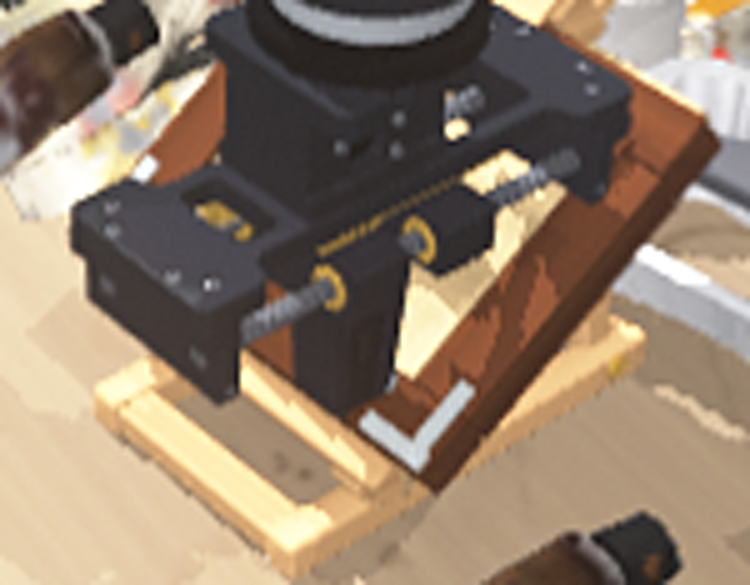

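>>> {"name": "arm_command", "arguments": {"translation": [[0, 0, -1.0], [0, 0.2, -1.8], [0, 1.0, -1.9], [0, 1.4, -1.7], [0, 1.4, -1.4], [0, 1.4, -1.2], [0, 1.4, -1.2]], "spin": [0, 0, 0, 0, 0, 0, 0]}}

```text
t: 11.3
eef_pos: [0.568, 0.2926, 0.0858]
tool_rot: [0.653, 0.757, -0.001, -0.0]
ft_force: [-0.2, 0.6, -0.2]
opening: 0.0006
finger_force: 0.0
```

```bash
python3 st.py .009
```

```text
t 11.3 F [-0.2  0.6 -0.2] edge [-49.2 -54.    4.9] tcp [-56.5 -54.   10. ] open 0.0006 0.0 z [0.568  0.2926 0.0858]
```

>>> {"name": "arm_command", "arguments": {"translation": [[0, 0, 0.1], [0, 0, 0.2], [0, 0, 0.25], [0, 0, 0.25]], "spin": [0, 0, 0, 0]}}

```text
t: 11.7
eef_pos: [0.5686, 0.293, 0.0843]
tool_rot: [0.653, 0.757, -0.0, 0.0]
ft_force: [0.5, -0.6, -0.3]
opening: 0.0003
finger_force: 0.0
```

```bash
python3 st.py .009
```

```text
t 11.7 F [ 0.5 -0.6 -0.3] edge [-49.5 -53.8   3.2] tcp [-56.9 -53.8   8.4] open 0.0003 0.0 z [0.5686 0.293  0.0843]
```

>>> {"name": "arm_command", "arguments": {"translation": [[0, 0, 0.1], [0, -0.15, 0.2], [0, -0.3, 0.3], [0, -0.4, 0.38], [0, -0.4, 0.38]], "spin": [0, 0, 0, 0, 0]}}

```text
t: 12.2
eef_pos: [0.5652, 0.2918, 0.0808]
tool_rot: [0.653, 0.757, -0.0, 0.001]
ft_force: [2.3, -1.8, 4.1]
opening: 0.0008
finger_force: 2.2
```

```bash
python3 st.py .009
```

```text
t 12.2 F [ 2.3 -1.8  4.1] edge [-54.4 -54.5   2.5] tcp [-61.8 -54.5   7.6] open 0.0008 2.228785597253591 z [0.5652 0.2918 0.0808]
```

>>> {"name": "arm_command", "arguments": {"translation": [[0, -0.17, 0.12], [0, -0.33, 0.23], [0, -0.42, 0.29], [0, -0.42, 0.29]], "spin": [0, 0, 0, 0]}}

```text
t: 12.6
eef_pos: [0.5614, 0.2914, 0.0785]
tool_rot: [0.653, 0.757, 0.001, 0.001]
ft_force: [1.5, -2.7, 7.6]
opening: 0.0008
finger_force: 4.0
```

```bash
python3 st.py .009
```

```text
t 12.6 F [ 1.5 -2.7  7.6] edge [-58.8 -54.3   2.7] tcp [-66.2 -54.3   7.9] open 0.0008 3.9989553632267416 z [0.5614 0.2914 0.0785]
```

>>> {"name": "arm_command", "arguments": {"translation": [[0, 0.2, -1.5], [0, 0.5, -5], [0, 0.5, -7], [0, 0.5, -7]], "spin": [0, 0, 0, 0], "hand": 2.2}}

```text
t: 13.0
eef_pos: [0.5659, 0.2943, 0.1499]
tool_rot: [0.653, 0.757, 0.002, -0.0]
ft_force: [-0.0, 0.1, 0.4]
opening: 0.0221
finger_force: 0.0
```

```bash
python3 st.py; python3 - <<'E'
from h import *
from bench import sensors
p=np.load('p.npy');s=sensors.get_state()
e=np.array([np.cos(p[2]),np.sin(p[2]),0]); b=W(p,[-4,0,-1])-.0082*e
for h in(.06,.030,.013): print(go(s,b+[0,0,h],p[2]))
E
```

```text
t 13.0 F [-0.   0.1  0.4] edge [-13.9 -52.1  58.5] tcp [-21.2 -52.1  63.6] open 0.0221 0.0 z [0.5659 0.2943 0.1499]
(array([ 5.21,  4.31, -1.67]), np.float64(0.1))
(array([5.2 , 4.3 , 1.33]), np.float64(0.1))
(array([5.19, 4.3 , 3.03]), np.float64(0.1))
```

>>> {"name": "arm_command", "arguments": {"translation": [[3, 2.5, -1.7], [5.2, 4.3, -1.7], [5.2, 4.3, 0], [5.2, 4.3, 1], [5.2, 4.3, 1], [5.2, 4.3, 1]], "spin": [0, 0, 0, 0, 0, 0]}}

```text
t: 13.6
eef_pos: [0.5997, 0.3486, 0.1363]
tool_rot: [0.653, 0.757, -0.002, -0.0]
ft_force: [-0.6, 0.4, -1.1]
opening: 0.0219
finger_force: 0.0
```

```bash
cat > bt.py <<'E'
from h import *
from bench import sensors
p=np.load('p.npy');s=sensors.get_state()
e=np.array([np.cos(p[2]),np.sin(p[2]),0]); b=W(p,[-4,0,-1]); d=s['eef_pos']-b
print('t',round(s['t'],2),'rel batten base: h',(d@e*1000).round(1),'lat',(d@[-e[1],e[0],0]*1000).round(1),'z',(d[2]*1000).round(1),'F',np.round(s['ft_force'],1),'open',round(s['opening']*1000,1),'ff',round(s['finger_force'],1),'M',np.round(s['moment'],2),'spin',go(s,b,p[2])[1])
E
python3 bt.py
```

```text
t 13.6 rel batten base: h -9.9 lat -3.2 z 29.5 F [-0.6  0.4 -1.1] open 21.9 ff 0.0 M [-0.01 -0.15  0.04] spin 0.1
```

>>> {"name": "arm_command", "arguments": {"translation": [[0, 0.15, 0.5], [0, 0.15, 0.9], [0, 0.15, 1.2], [0, 0.15, 1.4], [0, 0.15, 1.4]], "spin": [0, 0, 0, 0, 0]}}

```text
t: 14.1
eef_pos: [0.6017, 0.3503, 0.1233]
tool_rot: [0.653, 0.757, -0.0, -0.0]
ft_force: [0.2, -0.9, -0.0]
opening: 0.0219
finger_force: 0.0
```

```bash
python3 bt.py
```

```text
t 14.1 rel batten base: h -7.6 lat -1.9 z 16.4 F [ 0.2 -0.9 -0. ] open 21.9 ff 0.0 M [ 0.01 -0.09  0.04] spin 0.1
```

>>> {"name": "arm_command", "arguments": {"translation": [[0, 0, 0.15], [0, 0, 0.3], [0, 0, 0.3]], "spin": [0, 0, 0]}}

```text
t: 14.4
eef_pos: [0.6018, 0.3504, 0.1204]
tool_rot: [0.653, 0.757, -0.0, 0.0]
ft_force: [-0.0, 0.1, -0.6]
opening: 0.022
finger_force: 0.0
```

```bash
python3 bt.py; python3 - <<'E'
from h import *
from bench import viewer
a=viewer.get_image('side');cv2.imwrite('pics/s5.png',cv2.resize(a[120:240,285:415],None,fx=5,fy=5,interpolation=cv2.INTER_CUBIC))
E
```

```text
t 14.4 rel batten base: h -7.5 lat -1.8 z 13.5 F [-0.   0.1 -0.6] open 22.0 ff 0.0 M [-0.02 -0.07 -0.02] spin 0.1
```

View pics/s5.png

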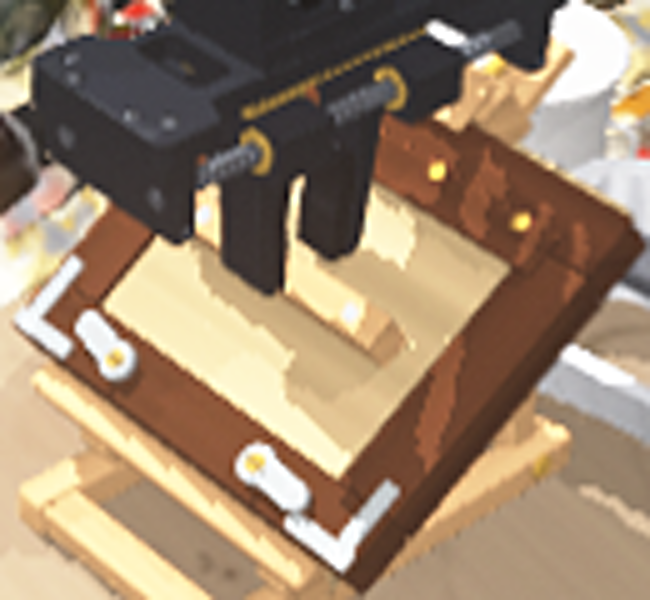

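>>> {"name": "arm_command", "arguments": {"translation": [[0, 0, 0], [0, 0, 0], [0, 0, 0]], "spin": [0, 0, 0], "hand": 1.2}}

```text
t: 14.75
eef_pos: [0.5995, 0.3502, 0.1205]
tool_rot: [0.653, 0.758, -0.002, -0.001]
ft_force: [-4.5, -1.9, 3.1]
opening: 0.0122
finger_force: 6.9
```

```bash
python3 bt.py
```

```text
t 14.75 rel batten base: h -9.8 lat -1.7 z 13.6 F [-4.5 -1.9  3.1] open 12.2 ff 6.9 M [-0.39  1.05 -0.02] spin 0.1
```

>>> {"name": "arm_command", "arguments": {"translation": [[0, 0, -0.4], [0, 0, -0.4], [0, -0.05, -0.1], [0, -0.05, 0.1], [0, -0.05, 0.15], [0, -0.05, 0.15]], "spin": [0, 0, 0, 0, 0, 0], "hand": 2.1}}

```text
t: 15.35
eef_pos: [0.6016, 0.3503, 0.1193]
tool_rot: [0.653, 0.757, 0.0, 0.0]
ft_force: [-0.8, -0.7, 3.1]
opening: 0.0212
finger_force: 1.3
```

```bash
python3 bt.py
```

```text
t 15.35 rel batten base: h -7.7 lat -1.9 z 12.5 F [-0.8 -0.7  3.1] open 21.2 ff 1.3 M [-0.2   0.04  0.03] spin 0.1
```

>>> {"name": "arm_command", "arguments": {"translation": [[0, 0, -0.15], [0, -0.18, -0.1], [0, -0.18, 0.05], [0, -0.18, 0.12], [0, -0.18, 0.12]], "spin": [0, 0, 0, 0, 0]}}

```text
t: 15.85
eef_pos: [0.5994, 0.35, 0.1175]
tool_rot: [0.653, 0.757, -0.0, -0.0]
ft_force: [0.2, 1.1, -0.1]
opening: 0.021
finger_force: 0.0
```

```bash
python3 bt.py
```

```text
t 15.85 rel batten base: h -9.9 lat -1.9 z 10.6 F [ 0.2  1.1 -0.1] open 21.0 ff 0.0 M [-0.01 -0.05 -0.03] spin 0.1
```

>>> {"name": "arm_command", "arguments": {"translation": [[0, -0.03, 0.1], [0, -0.03, 0.1]], "spin": [0, 0]}}

```text
t: 16.05
eef_pos: [0.5992, 0.35, 0.1167]
tool_rot: [0.653, 0.757, -0.0, -0.0]
ft_force: [0.0, -0.9, -0.1]
opening: 0.0208
finger_force: 0.0
```

```bash
python3 bt.py
```

```text
t 16.05 rel batten base: h -10.1 lat -1.8 z 9.8 F [ 0.  -0.9 -0.1] open 20.8 ff 0.0 M [-0.02 -0.11 -0.01] spin 0.1
```

>>> {"name": "arm_command", "arguments": {"translation": [[0, 0, 0], [0, 0, 0]], "spin": [0, 0], "hand": 1.6}}

```text
t: 16.25
eef_pos: [0.5993, 0.3501, 0.1168]
tool_rot: [0.653, 0.757, -0.0, 0.0]
ft_force: [0.2, -0.2, -1.7]
opening: 0.0164
finger_force: 21.3
```

```bash
python3 bt.py
```

```text
t 16.25 rel batten base: h -10.0 lat -1.7 z 10.0 F [ 0.2 -0.2 -1.7] open 16.4 ff 21.3 M [ 0.05 -0.16  0.  ] spin 0.1
```

>>> {"name": "arm_command", "arguments": {"translation": [[0, -0.1, -0.15], [0, -0.2, -0.3], [0, -0.3, -0.45], [0, -0.35, -0.5], [0, -0.35, -0.5]], "spin": [0, 0, 0, 0, 0]}}

```text
t: 16.75
eef_pos: [0.5952, 0.3496, 0.1221]
tool_rot: [0.653, 0.757, -0.0, -0.0]
ft_force: [-0.1, -0.4, -1.4]
opening: 0.0159
finger_force: 6.1
```

```bash
python3 bt.py; python3 - <<'E'
from h import *
from bench import viewer
a=viewer.get_image('side');cv2.imwrite('pics/s6.png',cv2.resize(a[120:240,285:415],None,fx=5,fy=5,interpolation=cv2.INTER_CUBIC))
E
```

```text
t 16.75 rel batten base: h -14.1 lat -1.6 z 15.2 F [-0.1 -0.4 -1.4] open 15.9 ff 6.1 M [-0.02 -0.06 -0.04] spin 0.1
```

View pics/s6.png

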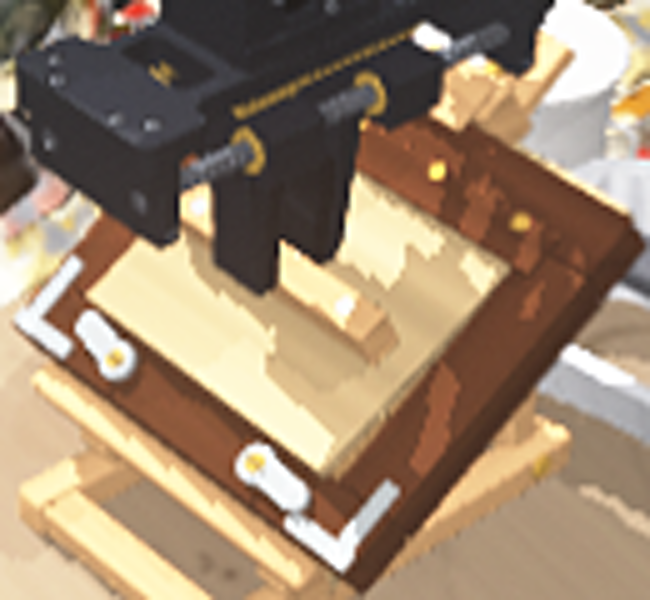

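>>> {"name": "arm_command", "arguments": {"translation": [[0, 0, -0.05], [0, -0.3, 0.12], [0, -0.6, 0.33], [0, -0.9, 0.54], [0, -1.2, 0.75], [0, -1.2, 0.75]], "spin": [0, 0, 0, 0, 0, 0], "hand": 1.5}}

```text
t: 17.4
eef_pos: [0.5916, 0.3503, 0.1196]
tool_rot: [0.654, 0.756, 0.008, 0.004]
ft_force: [9.7, 0.3, 12.9]
opening: 0.0152
finger_force: 19.9
```

```bash
python3 bt.py
```

```text
t 17.4 rel batten base: h -17.6 lat -0.5 z 12.7 F [ 9.7  0.3 12.9] open 15.2 ff 19.9 M [ 0.17 -2.28 -0.01] spin -0.1
```

>>> {"name": "arm_command", "arguments": {"translation": [[0, 0.6, -0.5], [0, 1.1, -0.8], [0, 1.1, -0.95], [0, 1.05, -1.1], [0, 1.05, -1.1]], "spin": [0, 0, 0, 0, 0]}}

```text
t: 17.9
eef_pos: [0.5933, 0.3492, 0.1248]
tool_rot: [0.653, 0.758, -0.001, -0.0]
ft_force: [0.4, -0.1, -1.7]
opening: 0.0152
finger_force: 15.3
```

```bash
python3 bt.py;  python3 - <<'E'
from h import *
from bench import viewer
a=viewer.get_image('side');b=viewer.get_image('top')
x=cv2.resize(a[120:240,280:410],None,fx=4,fy=4,interpolation=cv2.INTER_CUBIC)
y=cv2.resize(b[90:210,210:270],None,fx=4,fy=4,interpolation=cv2.INTER_CUBIC)
cv2.imwrite('pics/s7.png',np.hstack([x,y]))
E
```

```text
t 17.9 rel batten base: h -16.1 lat -1.8 z 17.9 F [ 0.4 -0.1 -1.7] open 15.2 ff 15.3 M [-0.03 -0.1  -0.  ] spin 0.1
```

View pics/s7.png

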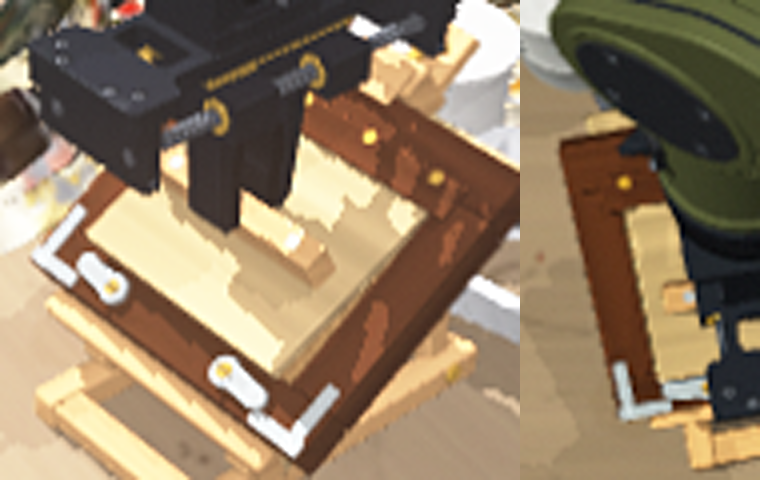

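```bash
python3 - <<'E'
from h import *
from bench import viewer
p=np.load('p.npy');c=viewer.calibration('side')
def corner(d,a,y=-64):
    # board top edge underside at (52+a, -8), tipped by d
    return W(p,[52+a-104*np.cos(d)-7*np.sin(d)*1, y, -8+104*np.sin(d)+7*np.cos(d)])
for n,u in(('s7',(275/4+280,372/4+120)),('s6',(318/5+285,475/5+120)),('s5',(340/5+285,477/5+120))):
    r=least_squares(lambda q:proj(c,corner(*q))[0]-u,[.1,0]); print(n,u,r.x.round(3),'rise',(104*np.sin(r.x[0])).round(1))
for n,u in(('s7',(88/4+280,235/4+120)),('s6',(88/5+285,293/5+120)),('s5',(103/5+285,303/5+120))):
    r=least_squares(lambda q:proj(c,corner(*q,64))[0]-u,[.1,0]); print(n,u,r.x.round(3),'rise',(104*np.sin(r.x[0])).round(1))
E
```

```text
s7 (348.75, 213.0) [ 0.125 -2.287] rise 13.0
s6 (348.6, 215.0) [ 0.088 -4.738] rise 9.1
s5 (353.0, 215.4) [-0.029 -0.135] rise -3.0
s7 (302.0, 178.75) [ 0.111 -3.718] rise 11.5
s6 (302.6, 178.6) [ 0.1   -2.678] rise 10.4
s5 (305.6, 180.6) [-0.007 -1.598] rise -0.7
```

>>> {"name": "arm_command", "arguments": {"translation": [[0, -0.2, 0.08], [0, -0.4, 0.2], [0, -0.6, 0.34], [0, -0.6, 0.34]], "spin": [0, 0, 0, 0]}}

```text
t: 18.4
eef_pos: [0.5878, 0.3484, 0.1217]
tool_rot: [0.653, 0.757, -0.0, -0.0]
ft_force: [1.0, -0.2, -1.7]
opening: 0.0148
finger_force: 15.4
```

```bash
python3 bt.py
```

```text
t 18.4 rel batten base: h -21.7 lat -1.8 z 14.8 F [ 1.  -0.2 -1.7] open 14.8 ff 15.4 M [-0.04 -0.08  0.  ] spin 0.1
```

Free motion; continue down the slope.

>>> {"name": "arm_command", "arguments": {"translation": [[0, -0.3, 0.18], [0, -0.6, 0.36], [0, -0.9, 0.54], [0, -1.1, 0.65], [0, -1.1, 0.65]], "spin": [0, 0, 0, 0, 0]}}

```text
t: 18.9
eef_pos: [0.577, 0.3468, 0.1153]
tool_rot: [0.653, 0.757, -0.0, -0.0]
ft_force: [0.5, -0.6, -1.0]
opening: 0.0151
finger_force: 15.4
```

```bash
python3 bt.py
```

```text
t 18.9 rel batten base: h -32.6 lat -1.8 z 8.4 F [ 0.5 -0.6 -1. ] open 15.1 ff 15.4 M [-0.02 -0.13  0.01] spin 0.1
```

>>> {"name": "arm_command", "arguments": {"translation": [[0, -0.1, -0.4], [0, -0.3, -1.0], [0, -0.6, -1.8], [0, -1, -2.8], [0, -1.5, -4], [0, -2, -5], [0, -2, -5]], "spin": [0, 0, 0, 0, 0, 0, 0]}}

```text
t: 19.6
eef_pos: [0.5576, 0.345, 0.1678]
tool_rot: [0.653, 0.758, 0.002, 0.0]
ft_force: [0.3, -0.0, -0.8]
opening: 0.0151
finger_force: 15.4
```

```bash
python3 bt.py
```

```text
t 19.6 rel batten base: h -52.0 lat -0.8 z 61.0 F [ 0.3 -0.  -0.8] open 15.1 ff 15.4 M [ 0.01 -0.11  0.  ] spin 0.1
```

```bash
python3 - <<'E'
from h import *
from bench import sensors
p=np.load('p.npy');s=sensors.get_state()
print(go(s,[.353,.334,.10],p[2]),go(s,[.353,.334,.045],p[2]))
E
```

```text
(array([  1.93, -20.42,   6.74]), np.float64(0.1)) (array([  1.92, -20.43,  12.24]), np.float64(0.1))
```

>>> {"name": "arm_command", "arguments": {"translation": [[0, 0, -1], [0, 0, -1], [0, 0, -1], [0, 0, -1]], "spin": [0, 0, 0, 0], "hand": 0.8}}

```text
t: 20.0
eef_pos: [0.5577, 0.3436, 0.175]
tool_rot: [0.653, 0.757, -0.0, 0.0]
ft_force: [-0.7, 0.2, -0.6]
opening: 0.0146
finger_force: 27.5
```

```bash
python3 bt.py
```

```text
t 20.0 rel batten base: h -52.1 lat -2.1 z 68.1 F [-0.7  0.2 -0.6] open 14.6 ff 27.5 M [ 0.03 -0.12  0.01] spin 0.1
```

>>> {"name": "arm_command", "arguments": {"translation": [[0.2, -2, 0], [0.5, -5, 0], [0.8, -8, 0], [1.1, -11, 0], [1.4, -14, 0], [1.7, -17, 1], [1.9, -19.5, 2.5], [1.9, -20.5, 4], [1.9, -20.5, 5.5], [1.9, -20.5, 7], [1.9, -20.5, 8], [1.9, -20.5, 8]], "spin": [0, 0, 0, 0, 0, 0, 0, 0, 0, 0, 0, 0]}}

```text
t: 21.2
eef_pos: [0.3518, 0.3322, 0.0944]
tool_rot: [0.653, 0.757, -0.001, 0.0]
ft_force: [0.3, -0.1, -0.7]
opening: 0.0148
finger_force: 27.5
```

```bash
python3 bt.py; python3 - <<'E'
from h import *
from bench import viewer,sensors
p=np.load('p.npy');s=sensors.get_state();print(go(s,[.353,.334,.045],p[2]),s['eef_pos'])
# tilt check: match the pale board's outline in side view vs model tilt
a=viewer.get_image('side');cv2.imwrite('pics/s8.png',a)
b=viewer.get_image('top');cv2.imwrite('pics/t8.png',b)
E
```

```text
t 21.2 rel batten base: h -257.5 lat 16.6 z -12.5 F [ 0.3 -0.1 -0.7] open 14.8 ff 27.5 M [-0.06 -0.07  0.01] spin 0.1
(array([0.17, 0.15, 4.94]), np.float64(0.1)) [0.35178542 0.33217896 0.09438814]
```

>>> {"name": "arm_command", "arguments": {"translation": [[0.15, 0.1, 1.5], [0.15, 0.1, 3], [0.15, 0.1, 4.5], [0.15, 0.1, 5.2], [0.15, 0.1, 5.6], [0.15, 0.1, 6.0], [0.15, 0.1, 6.0]], "spin": [0, 0, 0, 0, 0, 0, 0]}}

```text
t: 22.0
eef_pos: [0.356, 0.3352, 0.0367]
tool_rot: [0.654, 0.757, 0.003, 0.001]
ft_force: [3.3, -0.7, 4.8]
opening: 0.0141
finger_force: 27.6
```

```bash
python3 bt.py
```

```text
t 22.0 rel batten base: h -252.9 lat 18.9 z -70.1 F [ 3.3 -0.7  4.8] open 14.1 ff 27.6 M [-0.07 -0.7  -0.  ] spin -0.0
```

>>> {"name": "arm_command", "arguments": {"translation": [[0, 0, 0.2], [0, 0, 0.4], [0, 0, 0.6], [0, 0, 0.8], [0, 0, 0.8]], "spin": [0, 0, 0, 0, 0]}}

```text
t: 22.5
eef_pos: [0.3556, 0.3356, 0.0289]
tool_rot: [0.654, 0.757, 0.003, 0.001]
ft_force: [3.7, 0.4, 5.5]
opening: 0.0139
finger_force: 28.4
```

```bash
python3 bt.py
```

```text
t 22.5 rel batten base: h -253.2 lat 19.4 z -78.0 F [3.7 0.4 5.5] open 13.9 ff 28.4 M [ 0.04 -0.68  0.03] spin -0.0
```

>>> {"name": "arm_command", "arguments": {"translation": [[0, 0, 0.2], [0, 0, 0.4], [0, 0, 0.6], [0, 0, 0.8], [0, 0, 0.8]], "spin": [0, 0, 0, 0, 0]}}

```text
t: 23.0
eef_pos: [0.3536, 0.3348, 0.0196]
tool_rot: [0.653, 0.757, 0.001, 0.0]
ft_force: [3.1, 0.9, 6.6]
opening: 0.0134
finger_force: 29.9
```

```bash
python3 bt.py
```

```text
t 23.0 rel batten base: h -255.3 lat 18.9 z -87.3 F [3.1 0.9 6.6] open 13.4 ff 29.9 M [ 0.16 -0.67 -0.03] spin 0.1
```

>>> {"name": "arm_command", "arguments": {"translation": [[0, 0, 0.1], [0, 0, 0.2], [0, 0, 0.3], [0, 0, 0.4], [0, 0, 0.4]], "spin": [0, 0, 0, 0, 0]}}

```text
t: 23.5
eef_pos: [0.3536, 0.3348, 0.0184]
tool_rot: [0.653, 0.757, 0.002, 0.001]
ft_force: [-0.7, -1.5, 37.5]
opening: 0.0138
finger_force: 30.0
```

```bash
python3 bt.py;  python3 - <<'E'
from h import *
from bench import viewer
a=viewer.get_image('side');cv2.imwrite('pics/s9.png',a)
d=cv2.absdiff(a,cv2.imread('pics/side0.png')).max(2)
hsv=cv2.cvtColor(a,cv2.COLOR_BGR2HSV); 
m=((d>25)&(a[:,:,2]>170)).astype(np.uint8)
n,l,stt,_=cv2.connectedComponentsWithStats(m)
i=1+np.argmax(stt[1:,4]);print(stt[i])
q=cv2.approxPolyDP(max(cv2.findContours((l==i).astype(np.uint8),0,2)[0],key=cv2.contourArea),2,True)[:,0];print(q.tolist())
c=viewer.calibration('side');p=np.load('p.npy');e=np.array([np.cos(p[2]),np.sin(p[2]),0]);f=np.array([-e[1],e[0],0])
cen=np.array([.3575,.336,0])
print('pred flat top corners',[proj(c,cen+x*e+y*f+[0,0,.007])[0].round(0).tolist() for x,y in((-.052,.064),(.052,.064),(.052,-.064),(-.052,-.064))])
E
```

```text
t 23.5 rel batten base: h -255.3 lat 18.9 z -88.4 F [-0.7 -1.5 37.5] open 13.8 ff 30.0 M [-0.39 -0.04 -0.04] spin 0.1
[ 193  245   89   85 3021]
[[242, 245], [238, 246], [237, 269], [234, 270], [223, 256], [223, 274], [229, 283], [221, 275], [218, 277], [211, 268], [208, 257], [198, 261], [199, 264], [203, 264], [200, 266], [202, 267], [193, 274], [217, 303], [225, 301], [222, 298], [223, 293], [227, 297], [228, 294], [230, 298], [231, 288], [238, 298], [223, 307], [219, 305], [225, 308], [208, 317], [199, 311], [206, 329], [219, 320], [216, 320], [214, 315], [229, 308], [236, 316], [236, 313], [244, 310], [251, 320], [246, 325], [281, 315], [277, 311], [261, 308], [257, 301], [248, 305], [242, 301], [252, 297], [250, 296], [254, 293], [258, 295], [271, 284], [270, 282], [265, 285], [264, 289], [260, 286], [270, 280], [267, 276], [270, 275], [241, 247]]
pred flat top corners [[184.0, 263.0], [233.0, 238.0], [273.0, 279.0], [222.0, 308.0]]
```

>>> {"name": "arm_command", "arguments": {"translation": [[0, 0, -0.1], [0, 0, -0.2], [0, 0, -0.25], [0, 0, -0.25]], "spin": [0, 0, 0, 0]}}

```text
t: 23.95
eef_pos: [0.3535, 0.3348, 0.0186]
tool_rot: [0.653, 0.757, 0.001, 0.0]
ft_force: [3.9, 0.9, 9.9]
opening: 0.0139
finger_force: 30.0
```

```bash
python3 bt.py
```

```text
t 23.95 rel batten base: h -255.4 lat 18.9 z -88.3 F [3.9 0.9 9.9] open 13.9 ff 30.0 M [ 0.16 -0.71  0.04] spin 0.1
```

Flat and held at light load; release and rise.

>>> {"name": "arm_command", "arguments": {"translation": [[0, 0, 0], [0, 0, 0], [0, 0, 0], [0, 0, 0]], "spin": [0, 0, 0, 0], "hand": 2.6}}

```text
t: 24.35
eef_pos: [0.3523, 0.3339, 0.0176]
tool_rot: [0.653, 0.757, -0.001, -0.0]
ft_force: [-0.5, 0.5, -0.2]
opening: 0.0263
finger_force: 0.0
```

>>> {"name": "arm_command", "arguments": {"translation": [[0, 0, -0.3], [0, 0, -1], [0, 0, -3], [0, 0, -7], [0, 0, -12], [0, 0, -16], [0, 0, -16]], "spin": [0, 0, 0, 0, 0, 0, 0]}}

```text
t: 25.05
eef_pos: [0.3546, 0.3364, 0.1831]
tool_rot: [0.653, 0.757, 0.005, -0.0]
ft_force: [0.0, -0.0, 0.4]
opening: 0.0262
finger_force: 0.0
```

```bash
python3 bt.py; python3 - <<'E'
from h import *
from bench import viewer
a=viewer.get_image('side');cv2.imwrite('pics/s10.png',a)
d=cv2.absdiff(a,cv2.imread('pics/side0.png')).max(2)
m=((d>20)&(a[:,:,2]>185)).astype(np.uint8); m[:200]=0
n,l,stt,_=cv2.connectedComponentsWithStats(m); i=1+np.argmax(stt[1:,4])
k=max(cv2.findContours((l==i).astype(np.uint8),0,2)[0],key=cv2.contourArea); h=cv2.convexHull(k)
print(stt[i],cv2.approxPolyDP(h,3,True)[:,0].tolist())
# jars/eraser unchanged? diff patches
for n,(x,y) in dict(jar=(168,238),jar_b=(286,290),eraser=(179,289)).items(): print(n,d[y-12:y+12,x-10:x+10].mean().round(1))
# buttons
c=viewer.calibration('side');p=np.load('p.npy')
g=a.min(2)
for y,sg in((38,1),(-38,-1)):
    sc=[]
    for th in np.arange(.9,1.76,.05):
        uv=proj(c,W(p,[[-66.5+r*np.cos(th),y+sg*r*np.sin(th),5] for r in np.arange(12,25)])); sc.append(cv2.remap(g,uv[:,:1].astype(np.float32),uv[:,1:].astype(np.float32),1).mean())
    print(y,np.round(sc).astype(int).tolist())
E
```

```text
t 25.05 rel batten base: h -254.1 lat 20.3 z 76.2 F [ 0.  -0.   0.4] open 26.2 ff 0.0 M [-0.04 -0.1   0.  ] spin 0.0
[ 185  238   87   70 3086] [[232, 238], [271, 278], [222, 307], [185, 263], [206, 248]]
jar 3.6
jar_b 11.3
eraser 9.4
38 [69, 64, 59, 60, 66, 82, 110, 149, 196, 227, 238, 240, 238, 236, 236, 235, 234, 225]
-38 [73, 63, 59, 56, 58, 69, 83, 107, 140, 181, 213, 232, 237, 238, 237, 237, 235, 234]
```

```bash
python3 -c "
from bench import arm
print(arm.close_job())"
```

```text
the job is handed in; nothing more can be done
None
```

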